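# Find the test box whose lid hinge is worn

### The arm

A 6-joint arm with a two-finger parallel gripper is mounted at the origin on a cart in front of the work surface, level with it; the furniture and walls round the work are solid. World frame = base frame: x ahead of the robot, y to its left, z up, the work surface at z = 0. Lengths are in m, angles in rad, forces in N, time in s.
With the tool pointing down it reaches from about 0.425 to 0.95 m from the base axis. Payload 3.5 kg.
Tool frame: the origin (TCP) lies on the front face of the gripper's body, between the roots of the fingers; the fingertips stand tcp_to_tips ahead of it and the grasp point (between the pads) lies 54 mm ahead of it (tcp_to_tips is the distance from the TCP to the fingertips, in m); z points along the fingers, y is the line along which they close (so a half turn about z gives the same grasp; the last joint's range is limited). The gripper opens to 85 mm and grips with 20 to 120 N. Pads are 22 mm wide; open, the fingers measure 114 mm over their backs; the gripper's body (76 mm by 85 mm) begins 54 mm behind the grasp point. The pads swing forward as they close: fully open they stand 13 mm farther back than shut.
Start: joints at [-1.454, 0.286, 1.577, -0, 1.279, -0.15], TCP at [0.178, -0.651, 0.304] pointing down, gripper open.
Joint ranges: [-2.77, 2.77], [-0.9, 2.22], [0.21, 2.48], [-1.53, 4.67], [0.24, 2.81], [-2.84, 2.84]. Speed limits (rad/s): [2.79, 2.79, 3.14, 3.14, 3.14, 3.14].

### API

Orientations are given as a unit quaternion [w, x, y, z].
In Python, from cell import state, grab_frame, close_job, tcp_to_tips gives the robot as it stands.
- The arm moves only by the tool arm_command, never from a script. Its argument "series" is a list of rows, each an object with "jaw": the closure, from 0 (fully open) to 1 (shut); "translation": the shift along the tool's x, y, z scaled (see below), a list of three; "turn": the turn about the tool's z scaled (see below). In form: [{"jaw": jaw, "translation": [x, y, z], "turn": turn}, ...]. A call has 1 to 20 rows; each row shifts and turns the commanded pose from where the row before left it, along the tool's axes as they then stand; what a row does not reach is not made up. The controller multiplies each number of a shift by 25 mm and each number of a turn by 0.08 rad. A row lasts 1/10 s, in which the tool goes at most 50 mm and 8.59 degrees, less where a joint would pass 70% of its speed; a pose out of reach is approached as far as the arm can. A call with a number of a shift or a turn outside -1 to 1 is refused whole. A call with a gripper value outside its range is refused whole. The fingers move at their own pace and stop on an object; "newtons" is the grip in N (left out, the last holds). Time passes only in rows, so rows that do not move let the fingers close. It gives the time, the measured TCP pose, the force, the opening and the grip force at its end, in the units of the state.
- state(): the state, without advancing time (a new reading comes with each control period).
- grab_frame(name): name is "scene" or "side" or "wrist"; returns a dict with "pixels" (384x512x3 uint8, red, green, blue), "fx", "fy", "cx", "cy" (pixels), "k1" (the pictures are not rectified: a ray, as slopes to the right and down, at radius r is drawn at 1 + k1 r^2 times it, then the intrinsics apply), "view" (4x4, takes a point from world to camera coordinates); the wrist camera has in their place "T_tool_cam" (4x4, takes a point from camera to tool coordinates, whose origin is the TCP and whose axes are the flange's). Camera axes: x right, y down, z forward; pixel columns grow to the right and rows downward; lengths in m; the calibration is good to about 2 mm. A picture is of the moment at which its call begins: read the wrist's pose just before it. There is no depth.
- close_job(): hands the job in; it is judged then, once.
The state is a dict: "time": time; "qpos": joint angles; "joint_vel": joint speeds; "tau": joint torques, N m; "eef_pos": TCP position; "tool_rot": TCP orientation; "force": force on the tool from outside, world axes, zero at the start; "ft_torque": the same for the moment, N m; "opening": opening from 0.0 (shut) to 1.0 (fully open); "grasp_force": force on a finger pad.
Only numpy, scipy, OpenCV 4.12 (cv2) and the standard library are available. Lean on these libraries where they do the work, as an engineer would, in place of code of your own. Each camera call takes 0.05 s, during which the arm holds its last target. There are 200 camera calls.

### The job

One of the two blue-lidded test boxes has a worn hinge. Raise each lid by its handle to about 60 degrees and let go of it there to see whether it holds; leave the lid that holds standing open at that angle, let the other one drop shut, and then lay the black hex key set flat on top of the shut lid to mark the hinge that needs tightening. Leave everything else on the bench where it is.

Things in the scene. Friction and masses are not known exactly. Their poses are not given: they have to be found in the camera images.
- case_a: one of two alike test boxes, fixed: aluminium, 114 (x) x 140 (y) x 60 mm high, blue lid, grey front panel with three brass sockets. One has a firm friction hinge (its lid stays where it is left), the other a worn one (its lid drops shut within about 1 s once let go); only trying tells which. Origin: centre of the underside; x toward the hinge side, away from the robot at yaw 0; z up
- case_a_handle (a point): middle of the lid's handle: round black bar 10 mm thick, 64 mm above the bench when shut, 100 mm along y between two 8 mm steel arms (90 mm free); clear gap from bar to lid edge 40 mm: open the fingers only part way. Pinched from above, the bar turns between the fingers, so the tool can stay upright as the lid swings. Axes are the lid's: x to the hinge, y along the bar
- case_a_hinge (a point): point on this lid's hinge axis (axis along the box's y), middle of the back upper edge, 61 mm above the bench; the handle bar swings about it at 161 mm radius
- case_a_top (a point): centre of this lid's flat upper face (114 x 140 mm), 67 mm above the bench when shut; z is the outward normal of the lid. The hinge straps, in the back 17 mm only, stand up 2.5 mm
- case_a_lid (a joint): opening angle of this lid, rad: 0 shut, growing as the handle rises, stop at 1.9 (a lid at 1.05 is at 60 degrees). Lid about 0.3 kg; a firm hinge needs about 5 N upward at the handle, a worn one about 1.5 N
- case_b: one of two alike test boxes, fixed: aluminium, 114 (x) x 140 (y) x 60 mm high, blue lid, grey front panel with three brass sockets. One has a firm friction hinge (its lid stays where it is left), the other a worn one (its lid drops shut within about 1 s once let go); only trying tells which. Origin: centre of the underside; x toward the hinge side, away from the robot at yaw 0; z up
- case_b_handle (a point): middle of the lid's handle: round black bar 10 mm thick, 64 mm above the bench when shut, 100 mm along y between two 8 mm steel arms (90 mm free); clear gap from bar to lid edge 40 mm: open the fingers only part way. Pinched from above, the bar turns between the fingers, so the tool can stay upright as the lid swings. Axes are the lid's: x to the hinge, y along the bar
- case_b_hinge (a point): point on this lid's hinge axis (axis along the box's y), middle of the back upper edge, 61 mm above the bench; the handle bar swings about it at 161 mm radius
- case_b_top (a point): centre of this lid's flat upper face (114 x 140 mm), 67 mm above the bench when shut; z is the outward normal of the lid. The hinge straps, in the back 17 mm only, stand up 2.5 mm
- case_b_lid (a joint): opening angle of this lid, rad: 0 shut, growing as the handle rises, stop at 1.9 (a lid at 1.05 is at 60 degrees). Lid about 0.3 kg; a firm hinge needs about 5 N upward at the handle, a worn one about 1.5 N
- hex_key_set: black folded hex key set, a flat bar 30 (x) x 95 (y) x 15 mm high, loose, lying flat on the bench at the right; origin: centre of its underside, long side along its y
- multimeter: yellow and black multimeter, 157 x 99 x 38 mm, loose, at the left of the bench; leave alone; origin under its centre
- long_nose: blue-handled long-nose pliers, 141 x 72 x 14 mm, loose, lying behind the boxes; leave alone; origin under its centre
- marker: white marker pen with black ends, 135 mm long, 13 mm thick, loose, lying by the bench's front edge; leave alone; origin under its centre
- tape_masking: beige roll of masking tape, 69 mm across, 25 mm high, loose, at the left rear; leave alone; origin under its centre

How it is judged:
By the outcome, as a careful person would: the job done as asked, in the order asked, and still so for the second after the job is handed in, with the robot touching nothing.
It also fails if it takes over 67 s, if anything falls off the work surface, if the arm or the gripper's body presses on something with over 40 N, if the wrist force passes 120 N, or if a joint passes its speed limit or range.

## Working session

There is one attempt and no reset: what is moved stays moved. The work goes in short steps, Python scripts to look and compute and a tool call to move; the robot and the scene stay as the last step left them, time stands still between calls to the robot, and variables do not carry over. Pictures are saved under pics/ and viewed, at most 10 in all, crops included, and the job is handed in when it is done.

Besides the shell and the picture viewer there is one more tool, called after "Call:" in YAML: its name, and indented under it one key for each argument. arm_command: Moves the arm, as the interface text tells. Its arguments: {"type":"object","properties":{"series":{"type":"array"},"newtons":{"type":"number"}},"required":["series"]}

```bash
ls; mkdir -p pics; cat > h.py <<'E'
import numpy as np, cv2
from cell import state, grab_frame, close_job, tcp_to_tips
def save(f,name): cv2.imwrite(f'pics/{name}.png',f['pixels'][:,:,::-1])
def ray(f,u,v):
    K=np.array([[f['fx'],0,f['cx']],[0,f['fy'],f['cy']],[0,0,1.]])
    p=cv2.undistortPoints(np.array([[[u,v]]],float),K,np.array([f['k1'],0,0,0.]))[0,0]
    V=np.array(f['view']); d=V[:3,:3].T@np.array([*p,1]); o=-V[:3,:3].T@V[:3,3]
    return o,d
def at_z(f,u,v,z):
    o,d=ray(f,u,v); return o+d*(z-o[2])/d[2]
def proj(f,P):
    V=np.array(f['view']); c=V[:3,:3]@np.array(P)+V[:3,3]; p=c[:2]/c[2]; s=1+f['k1']*(p@p)
    return np.array([f['fx'],f['fy']])*p*s+[f['cx'],f['cy']]
E
python3 - <<'E'
from h import *
s=state(); print(s, tcp_to_tips)
for n in('scene','side'):
    f=grab_frame(n); save(f,n+'0'); print({k:v for k,v in f.items() if k!='pixels'})
E
```

```text
pics
{'time': 0.0, 'qpos': array([-1.45396538e+00,  2.87189298e-01,  1.57820074e+00, -4.24457924e-07,
        1.27863571e+00, -1.50028754e-01]), 'joint_vel': array([ 0.0007211 , -0.00203159,  0.00132278,  0.00247099,  0.00019255,
       -0.00065921]), 'tau': array([ 1.09847133e-03, -4.05974114e+01, -2.92625427e+01, -1.24528724e-04,
        5.84094014e-03,  3.18218753e-06]), 'eef_pos': array([ 0.17795056, -0.6506011 ,  0.30251838]), 'tool_rot': array([-1.21638207e-03,  9.91110695e-01,  1.33034246e-01,  1.99892721e-05]), 'force': array([-0.08442952,  0.16392778, -0.2379841 ]), 'ft_torque': array([0.0144705 , 0.01151596, 0.0070658 ]), 'grasp_force': 0.0, 'opening': 0.9959729694857414} 0.0726
{'fx': 404.23562337217373, 'fy': 404.23562337217373, 'cx': 253.94429681500677, 'cy': 193.45689464531102, 'k1': -0.05432641000060687, 'view': array([[-0.6500035 , -0.75963371,  0.02126197,  0.34727439],
       [-0.32901965,  0.25609473, -0.9089343 ,  0.2602986 ],
       [ 0.68501206, -0.59780608, -0.41639689,  0.87510326],
       [ 0.        ,  0.        ,  0.        ,  1.        ]])}
{'fx': 496.0897220673419, 'fy': 496.0897220673419, 'cx': 260.0383235934934, 'cy': 190.25515282149235, 'k1': -0.022513162685622014, 'view': array([[ 0.99292356, -0.11861485, -0.00577262, -0.56180288],
       [-0.07446886, -0.5840404 , -0.80830143,  0.09952645],
       [ 0.09250511,  0.80301141, -0.58874058,  1.64127383],
       [ 0.        ,  0.        ,  0.        ,  1.        ]])}
```

View pics/scene0.png

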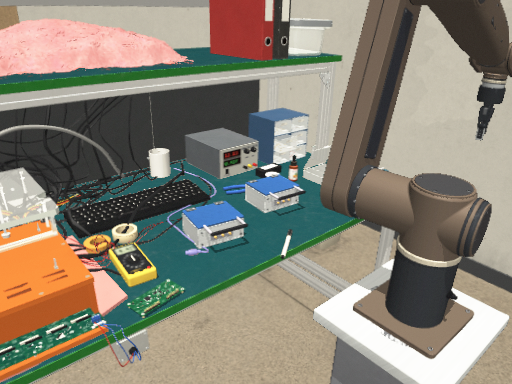

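View pics/side0.png

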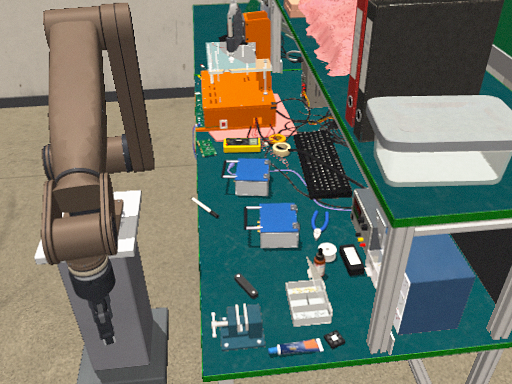

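Scene view: both blue boxes near (213,224) and (272,193). Side view: boxes near (252,177) and (277,225), hex key near (246,286). Now enlarging the side view.

```bash
python3 - <<'E'
import cv2
a=cv2.imread('pics/side0.png')[145:305,190:350]
cv2.imwrite('pics/crop1.png',cv2.resize(a,(592,592),interpolation=cv2.INTER_CUBIC))
E
```

```text
(no output)
```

View pics/crop1.png

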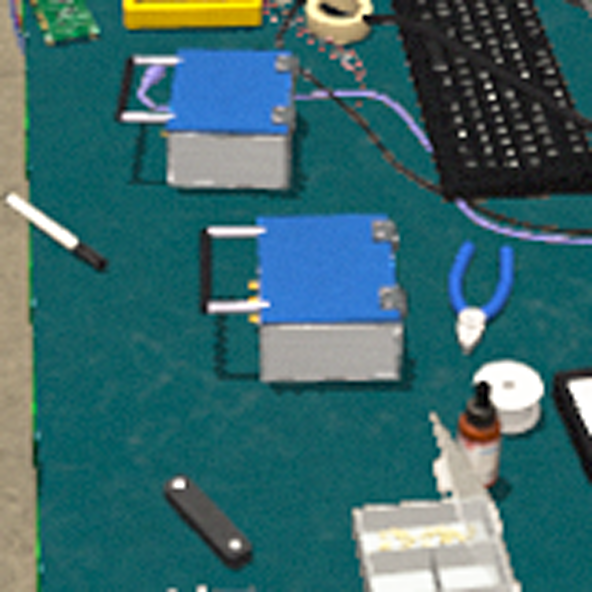

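Crop: lid quads clear — far lid corners (178,52),(297,52),(293,130),(167,132), near lid (257,217),(388,213),(403,320),(260,323); bars at x≈125 and 205; hex key from (178,487) to (238,550). Fitting poses.

```bash
cat > fit.py <<'E'
from h import *
from scipy.optimize import least_squares
f=grab_frame('side'); g=grab_frame('scene')
c=lambda p:(p[0]/3.7+190-.365,p[1]/3.7+145-.365)
def rect(q,sx,sy): # corners: front-left, back-left, back-right, front-right
    x,y,a=q; R=np.array([[np.cos(a),-np.sin(a)],[np.sin(a),np.cos(a)]])
    return np.array([[-sx,sy],[sx,sy],[sx,-sy],[-sx,-sy]])/2@R.T+[x,y]
def blue(fr):
    h=cv2.cvtColor(fr['pixels'],cv2.COLOR_RGB2HSV); return ((h[:,:,0]>100)&(h[:,:,0]<118)&(h[:,:,1]>150)&(h[:,:,2]>90))
for n,cr in {'far':[(178,52),(297,52),(293,130),(167,132)],'near':[(257,217),(388,213),(403,320),(260,323)]}.items():
    W=np.array([at_z(f,*c(p),.067)[:2] for p in cr])
    r=least_squares(lambda q:(rect(q,.114,.14)-W).ravel(),[*W.mean(0),0])
    print(n,r.x,'res mm',np.round(r.fun*1000,1))
    for fr,nm in((f,'side'),(g,'scene')):
        b=blue(fr)
        def cost(q):
            m=np.zeros(b.shape,np.uint8); P=np.array([proj(fr,[*p,.067]) for p in rect(q,.114,.14)])
            cv2.fillConvexPoly(m,np.round(P*16).astype(int),1,shift=4); 
            big=cv2.dilate(m,np.ones((9,9))); return -(((m>0)&b).sum()-((m>0)&~b).sum()-(((big>0)&(m==0)&b).sum()))
        best=min(((cost(r.x+[dx,dy,da]),dx,dy,da) for dx in np.arange(-.012,.0121,.002) for dy in np.arange(-.012,.0121,.002) for da in np.arange(-.12,.121,.02)))
        print(nm,best, r.x+best[1:])
for n,ps in {'farbar':[(127,58),(121,120)],'nearbar':[(206,230),(206,310)]}.items():
    print(n,[np.round(at_z(f,*c(p),.066),4) for p in ps])
# hex key: dark blob
x0,y0=c((150,460));x1,y1=c((265,580)); px=f['pixels'][int(y0):int(y1),int(x0):int(x1)].astype(int)
m=((px.max(2)-px.min(2))<22).astype(np.uint8)
cs,_=cv2.findContours(m,0,2); k=max(cs,key=cv2.contourArea)[:,0]+[int(x0),int(y0)]
W=np.array([at_z(f,*p,.012)[:2] for p in k],np.float32); print('hex',cv2.minAreaRect(W*1000), cv2.boundingRect(k.astype(np.int32)))
E
python3 fit.py
```

```text
far [ 0.55667465  0.13582375 -0.14065063] res mm [ 1.   2.2 -3.1  1.3 -0.8 -3.9  2.9  0.4]
side (np.int64(-576), np.float64(-0.004), np.float64(0.004), np.float64(-0.03999999999999998)) [ 0.55267465  0.13982375 -0.18065063]
scene (np.int64(-778), np.float64(-0.006), np.float64(0.006000000000000002), np.float64(-0.019999999999999976)) [ 0.55067465  0.14182375 -0.16065063]
near [ 0.60577395 -0.1401015  -0.09101329] res mm [ 0.  -0.1 -0.7 -1.7 -0.7  1.2  1.4  0.6]
side (np.int64(-860), np.float64(-0.002), np.float64(0.0), np.float64(-0.03999999999999998)) [ 0.60377395 -0.1401015  -0.13101329]
scene (np.int64(-437), np.float64(-0.004), np.float64(0.006000000000000002), np.float64(0.020000000000000018)) [ 0.60177395 -0.1341015  -0.07101329]
farbar [array([0.4583, 0.2079, 0.066 ]), array([0.4462, 0.1007, 0.066 ])]
nearbar [array([ 0.5096, -0.0766,  0.066 ]), array([ 0.4995, -0.1825,  0.066 ])]
hex ((481.7270202636719, -362.9416809082031), (26.104022979736328, 104.21868896484375), 28.601964950561523) (234, 274, 24, 25)
```

Call:
arm_command:
  series:
    - {"jaw": 0.5,"translation": [0,0,0],"turn": -1}
    - {"jaw": 0.5,"translation": [0,0,0],"turn": -1}
    - {"jaw": 0.5,"translation": [0,0,0],"turn": -1}
    - {"jaw": 0.5,"translation": [0,0,0],"turn": -1}
    - {"jaw": 0.5,"translation": [0,0,0],"turn": -1}
    - {"jaw": 0.5,"translation": [0,0,0],"turn": -1}
    - {"jaw": 0.5,"translation": [0,0,0],"turn": -1}
    - {"jaw": 0.5,"translation": [0,0,0],"turn": -1}
    - {"jaw": 0.5,"translation": [0,0,0],"turn": -1}
    - {"jaw": 0.5,"translation": [0,0,0],"turn": -1}
    - {"jaw": 0.5,"translation": [0,0,0],"turn": -1}
    - {"jaw": 0.5,"translation": [0,0,0],"turn": -1}
    - {"jaw": 0.5,"translation": [0,0,0],"turn": -1}
    - {"jaw": 0.5,"translation": [0,0,0],"turn": -1}
    - {"jaw": 0.5,"translation": [0,0,0],"turn": -1}
    - {"jaw": 0.5,"translation": [0,0,0],"turn": -0.1}
  newtons: 30

```text
time: 1.8
eef_pos: [0.178, -0.6509, 0.3035]
tool_rot: [-0.0, 0.74, 0.673, 0.0]
force: [-0.2, 0.2, 0.0]
opening: 0.498
grasp_force: 0.0
```

Call:
arm_command:
  series:
    - {"jaw": 0.5,"translation": [1,0.5,0],"turn": 0}
    - {"jaw": 0.5,"translation": [1,0.5,0],"turn": 0}
    - {"jaw": 0.5,"translation": [1,0.5,0],"turn": 0}
    - {"jaw": 0.5,"translation": [1,0.5,0],"turn": 0}
    - {"jaw": 0.5,"translation": [1,0.5,0],"turn": 0}
    - {"jaw": 0.5,"translation": [1,0.5,0],"turn": 0}
    - {"jaw": 0.5,"translation": [1,0.5,0],"turn": 0}
    - {"jaw": 0.5,"translation": [1,0.5,0],"turn": 0}
    - {"jaw": 0.5,"translation": [1,0.5,0],"turn": 0}
    - {"jaw": 0.5,"translation": [1,0.5,0],"turn": 0}
    - {"jaw": 0.5,"translation": [1,0.5,0],"turn": 0}
    - {"jaw": 0.5,"translation": [1,0.5,0],"turn": 0}
    - {"jaw": 0.5,"translation": [1,0.5,0],"turn": 0}
    - {"jaw": 0.5,"translation": [1,0.5,0],"turn": 0}
    - {"jaw": 0.5,"translation": [1,0.5,0],"turn": 0}
    - {"jaw": 0.5,"translation": [1,0.5,0],"turn": 0}
    - {"jaw": 0.5,"translation": [1,0.5,0],"turn": 0}
    - {"jaw": 0.5,"translation": [1,0.5,0],"turn": 0}
    - {"jaw": 0.5,"translation": [1,0.5,0],"turn": 0}
    - {"jaw": 0.5,"translation": [1,0.5,0],"turn": 0}

```text
time: 3.8
eef_pos: [0.4752, -0.1763, 0.304]
tool_rot: [0.0, 0.741, 0.672, 0.0]
force: [0.5, 0.9, 0.6]
opening: 0.498
grasp_force: 0.0
```

Call:
arm_command:
  series:
    - {"jaw": 0.5,"translation": [1,0.45,0],"turn": 0}
    - {"jaw": 0.5,"translation": [1,0.45,0],"turn": 0}
    - {"jaw": 0.5,"translation": [0,0,0],"turn": 0}
    - {"jaw": 0.5,"translation": [0,0,0],"turn": 0}

```text
time: 4.2
eef_pos: [0.5019, -0.1294, 0.3038]
tool_rot: [-0.0, 0.74, 0.673, -0.0]
force: [0.3, -0.6, 0.1]
opening: 0.501
grasp_force: 0.0
```

```bash
cat >> h.py <<'E'
from scipy.spatial.transform import Rotation as Ro
def wrist(name):
    s=state(); f=grab_frame('wrist'); save(f,name)
    w,x,y,z=s['tool_rot']; T=np.eye(4); T[:3,:3]=Ro.from_quat([x,y,z,w]).as_matrix(); T[:3,3]=s['eef_pos']
    f['view']=np.linalg.inv(T@np.array(f['T_tool_cam'])); return s,f
def alpha(s):
    w,x,y,z=s['tool_rot']; X=Ro.from_quat([x,y,z,w]).apply([1,0,0]); return np.arctan2(X[1],X[0])
def rel(s,P):
    w,x,y,z=s['tool_rot']; return Ro.from_quat([x,y,z,w]).inv().apply(np.array(P)-s['eef_pos'])/.025
E
python3 - <<'E'
from h import *
s,f=wrist('w1'); print(s['time'],s['eef_pos'],alpha(s),s['opening'],s['force'])
for P in [(.5015,-.129,.064),(.605,-.139,.067)]: print(proj(f,P))
E
```

```text
4.2 [ 0.50193033 -0.12944159  0.30380529] 1.4753169242160578 0.5009699656056279 [ 0.34209182 -0.64170177  0.07258976]
[255.2729938  172.87708959]
[368.13383073 173.65273474]
```

View pics/w1.png

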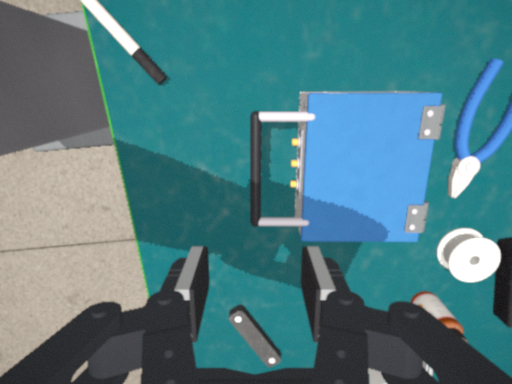

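Wrist view: near bar at column 255, rows 112–225 (predicted middle (255,173)); lid corners (308,92),(441,93),(416,241),(302,241); hex key rivets (237,318),(272,361), partly behind the fingers.

```bash
cat > chk.py <<'E'
from h import *
s,f=wrist('w1b')
for p,z in [((308,92),.067),((441,93),.067),((416,241),.067),((302,241),.067),((255,117),.066),((255,221),.066),((237,318),.015),((272,361),.015)]: print(p,np.round(at_z(f,*p,z),4))
E
python3 chk.py
```

```text
(308, 92) [ 0.5533 -0.0623  0.067 ]
(441, 93) [ 0.6653 -0.0748  0.067 ]
(416, 241) [ 0.6512 -0.2123  0.067 ]
(302, 241) [ 0.5406 -0.2019  0.067 ]
(255, 117) [ 0.506  -0.0787  0.066 ]
(255, 221) [ 0.4965 -0.1768  0.066 ]
(237, 318) [ 0.4598 -0.324   0.015 ]
(272, 361) [ 0.4977 -0.3933  0.015 ]
```

Call:
arm_command:
  series:
    - {"jaw": 0.5,"translation": [0,0,1],"turn": 0}
    - {"jaw": 0.5,"translation": [0,0,1],"turn": 0}
    - {"jaw": 0.5,"translation": [0,0,1],"turn": 0}
    - {"jaw": 0.5,"translation": [0,0,1],"turn": 0}
    - {"jaw": 0.5,"translation": [0,0,1],"turn": 0}
    - {"jaw": 0.5,"translation": [0,0,1],"turn": 0}
    - {"jaw": 0.5,"translation": [0,0,0.9],"turn": 0}
    - {"jaw": 0.5,"translation": [0,0,0.5],"turn": 0}
    - {"jaw": 0.5,"translation": [0,0,0],"turn": 0}
    - {"jaw": 1,"translation": [0,0,0],"turn": 0}
    - {"jaw": 1,"translation": [0,0,0],"turn": 0}
    - {"jaw": 1,"translation": [0,0,0],"turn": 0}
    - {"jaw": 1,"translation": [0,0,0],"turn": 0}
    - {"jaw": 1,"translation": [0,0,0],"turn": 0}
    - {"jaw": 1,"translation": [0,0,0],"turn": 0}
  newtons: 30

```text
time: 5.8
eef_pos: [0.5024, -0.1302, 0.1204]
tool_rot: [0.001, 0.74, 0.673, -0.0]
force: [-3.2, -1.0, 6.1]
opening: 0.105
grasp_force: 29.6
```

Gripped (opening 0.105 ≈ 9 mm). Raise along the arc.

Call:
arm_command:
  series:
    - {"jaw": 1,"translation": [0,0.02,-0.45],"turn": 0}
    - {"jaw": 1,"translation": [0,0.06,-0.45],"turn": 0}
    - {"jaw": 1,"translation": [0,0.09,-0.44],"turn": 0}
    - {"jaw": 1,"translation": [0,0.12,-0.43],"turn": 0}
    - {"jaw": 1,"translation": [0,0.15,-0.43],"turn": 0}
    - {"jaw": 1,"translation": [0,0.18,-0.41],"turn": 0}
    - {"jaw": 1,"translation": [0,0.2,-0.4],"turn": 0}
    - {"jaw": 1,"translation": [0,0.23,-0.38],"turn": 0}
    - {"jaw": 1,"translation": [0,0.26,-0.37],"turn": 0}
    - {"jaw": 1,"translation": [0,0.28,-0.35],"turn": 0}
    - {"jaw": 1,"translation": [0,0.31,-0.33],"turn": 0}
    - {"jaw": 1,"translation": [0,0.33,-0.31],"turn": 0}
    - {"jaw": 1,"translation": [0,0.35,-0.28],"turn": 0}
    - {"jaw": 1,"translation": [0,0.37,-0.26],"turn": 0}
    - {"jaw": 1,"translation": [0,0.38,-0.23],"turn": 0}
    - {"jaw": 1,"translation": [0,0,0],"turn": 0}
    - {"jaw": 1,"translation": [0,0,0],"turn": 0}
    - {"jaw": 1,"translation": [0,0,0],"turn": 0}

```text
time: 7.6
eef_pos: [0.5843, -0.1382, 0.262]
tool_rot: [-0.0, 0.74, 0.673, -0.002]
force: [-8.6, -1.7, 12.2]
opening: 0.104
grasp_force: 30.4
```

```bash
python3 - <<'E'
from h import *
s=state(); print(s['time'],s['eef_pos'],s['force'],s['opening'],s['grasp_force'])
a=-.097; h=np.array([.6026,-.1378])+.057*np.array([np.cos(a),np.sin(a)])
d=(s['eef_pos'][:2]-h)@[np.cos(a),np.sin(a)]; z=s['eef_pos'][2]-.054-.061; print(d,z,np.degrees(np.arctan2(z,-d)),np.hypot(d,z))
E
```

```text
7.6 [ 0.58428565 -0.13821499  0.26195641] [-8.58108955 -1.7468453  12.22862953] 0.10374480160526685 30.42238622903824
-0.07518806283089459 0.14695640958152617 62.90411917169645 0.1650740170631218
```

Call:
arm_command:
  series:
    - {"jaw": 1,"translation": [0,-0.15,0],"turn": 0}
    - {"jaw": 1,"translation": [0,0,0],"turn": 0}
    - {"jaw": 0.5,"translation": [0,0,0],"turn": 0}
    - {"jaw": 0.5,"translation": [0,0,0],"turn": 0}
    - {"jaw": 0.5,"translation": [0,0,0],"turn": 0}
    - {"jaw": 0.5,"translation": [0,0,0],"turn": 0}
    - {"jaw": 0.5,"translation": [0,0,-0.6],"turn": 0}
    - {"jaw": 0.5,"translation": [0,0,-1],"turn": 0}
    - {"jaw": 0.5,"translation": [0,0,-1],"turn": 0}
    - {"jaw": 0.5,"translation": [0,0,0],"turn": 0}
    - {"jaw": 0.5,"translation": [0,0,0],"turn": 0}
    - {"jaw": 0.5,"translation": [0,0,0],"turn": 0}
    - {"jaw": 0.5,"translation": [0,0,0],"turn": 0}
    - {"jaw": 0.5,"translation": [0,0,0],"turn": 0}
    - {"jaw": 0.5,"translation": [0,0,0],"turn": 0}

```text
time: 9.1
eef_pos: [0.5809, -0.1373, 0.3211]
tool_rot: [-0.001, 0.74, 0.672, -0.0]
force: [-0.0, -0.0, 0.2]
opening: 0.496
grasp_force: 0.0
```

```bash
python3 - <<'E'
from h import *
s=state(); print(s['time'],s['eef_pos'],s['force'],alpha(s))
f=grab_frame('side'); g=grab_frame('scene'); 
a=cv2.resize(f['pixels'][140:260,190:350],(800,600))[:,:,::-1][:, :]
b=cv2.resize(g['pixels'][160:260,170:320],(800,533))[:,:,::-1]
cv2.imwrite('pics/t1.png',cv2.resize(np.vstack([a,b]),(423,599)))
# predicted bar mid and lid corners at 60deg in side crop/ scene
an=-.097; ex=np.array([np.cos(an),np.sin(an),0]); ey=np.array([-ex[1],ex[0],0]); h=np.array([.6026,-.1378,.061])+.057*ex
for deg in (50,55,60,65):
    t=np.radians(deg+1); r=-ex*np.cos(t)+np.array([0,0,np.sin(t)])
    print(deg,[np.round(proj(c,h+.161*r+k*.05*ey),1) for c in(f,g) for k in(-1,1)])
np.savez('pics/t1.npz',f=f['pixels'],g=g['pixels'])
E
```

```text
9.1 [ 0.58089945 -0.13730669  0.32110665] [-0.02648625 -0.0228662   0.22112738] 1.4747668318617764
50 [array([263. , 195.4]), array([262.1, 175.9]), array([294.9, 150.2]), array([269.9, 155.6])]
55 [array([266.9, 193. ]), array([265.8, 173.6]), array([292.8, 146.7]), array([267.8, 152. ])]
60 [array([271.1, 190.9]), array([269.8, 171.5]), array([290.5, 143.5]), array([265.5, 148.6])]
65 [array([275.5, 189. ]), array([273.9, 169.7]), array([288.2, 140.6]), array([263.2, 145.6])]
```

View pics/t1.png

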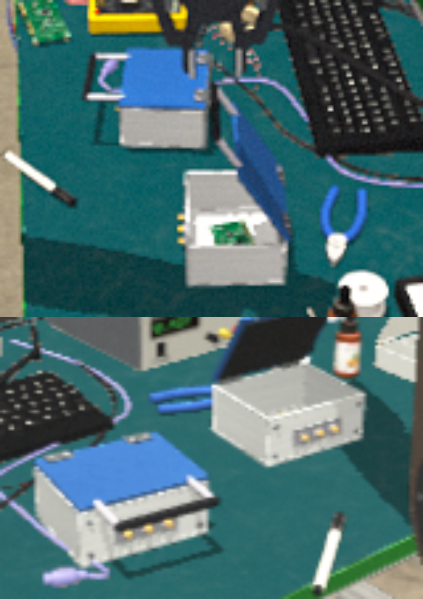

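Near lid stands open on its own (lid edge still up at about (273,172) in the side frame), so it holds; the far lid should be the worn one. Move to it and look.

Call:
arm_command:
  series:
    - {"jaw": 0.5,"translation": [0.92,-0.52,0],"turn": 0}
    - {"jaw": 0.5,"translation": [0.92,-0.52,0],"turn": 0}
    - {"jaw": 0.5,"translation": [0.92,-0.52,0],"turn": 0}
    - {"jaw": 0.5,"translation": [0.92,-0.52,0],"turn": 0}
    - {"jaw": 0.5,"translation": [0.92,-0.52,0],"turn": 0}
    - {"jaw": 0.5,"translation": [0.92,-0.52,0],"turn": 0}
    - {"jaw": 0.5,"translation": [0.92,-0.52,0],"turn": 0}
    - {"jaw": 0.5,"translation": [0.92,-0.52,0],"turn": 0}
    - {"jaw": 0.5,"translation": [0.92,-0.52,0],"turn": 0}
    - {"jaw": 0.5,"translation": [0.92,-0.52,0],"turn": 0}
    - {"jaw": 0.5,"translation": [0.92,-0.52,0],"turn": 0}
    - {"jaw": 0.5,"translation": [0.92,-0.52,0],"turn": 0}
    - {"jaw": 0.5,"translation": [0,0,0.4],"turn": 0.5}
    - {"jaw": 0.5,"translation": [0,0,0.3],"turn": 0}
    - {"jaw": 0.5,"translation": [0,0,0],"turn": 0}
    - {"jaw": 0.5,"translation": [0,0,0],"turn": 0}

```text
time: 10.8
eef_pos: [0.4524, 0.1519, 0.3042]
tool_rot: [-0.0, 0.754, 0.657, -0.0]
force: [-0.2, -0.2, 0.0]
opening: 0.498
grasp_force: 0.0
```

```bash
python3 - <<'E'
from h import *
s,f=wrist('w2'); print(s['time'],s['eef_pos'],alpha(s),s['force'])
for P in [(.452,.154,.064),(.552,.14,.067)]: print(proj(f,P))
import pickle; pickle.dump((s,f),open('w2.pkl','wb'))
E
```

```text
10.8 [0.45237689 0.15191489 0.30421908] 1.434572429315919 [-0.21152616 -0.2387232   0.02687649]
[255.08354805 171.08172777]
[364.67143341 172.05818155]
```

View pics/w2.png

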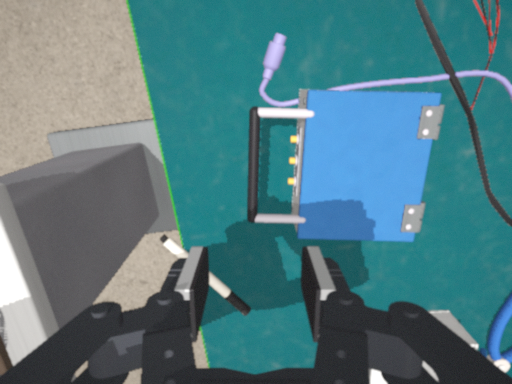

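Far bar from (255,110) to (252,222); lid corners (308,90),(441,93),(414,241),(299,239).

```bash
python3 - <<'E'
from h import *
import pickle; s,f=pickle.load(open('w2.pkl','rb'))
for p,z in [((308,90),.067),((441,93),.067),((414,241),.067),((299,239),.067),((255,114),.066),((252,219),.066)]: print(p,np.round(at_z(f,*p,z),4))
b=at_z(f,253.5,166.5,.066); b[2]=.118; print('move',rel(s,b))
f=grab_frame('side'); an=-.097; ex=np.array([np.cos(an),np.sin(an),0]); ey=np.array([-ex[1],ex[0],0]); h=np.array([.6026,-.1378,.061])+.057*ex
im=np.ascontiguousarray(f['pixels'][:,:,::-1])
o=cv2.resize(im[150:230,230:310],(600,600),interpolation=cv2.INTER_CUBIC)
for deg,col in ((50,(0,0,255)),(60,(0,255,0)),(70,(0,255,255))):
    t=np.radians(deg+1); r=-ex*np.cos(t)+np.array([0,0,np.sin(t)])
    P=[(proj(f,h+.161*r+k*.05*ey)-[230,150]+.5)*7.5 for k in(-1,1)]
    cv2.line(o,*[tuple(int(v) for v in p) for p in P],col,1)
cv2.imwrite('pics/t2.png',o)
E
```

```text
(308, 90) [0.5067 0.2191 0.067 ]
(441, 93) [0.6182 0.2005 0.067 ]
(414, 241) [0.5966 0.0638 0.067 ]
(299, 239) [0.4856 0.0808 0.067 ]
(255, 114) [0.459  0.2055 0.066 ]
(252, 219) [0.4426 0.1076 0.066 ]
move [ 0.27519612 -0.08009186  7.44875596]
```

View pics/t2.png

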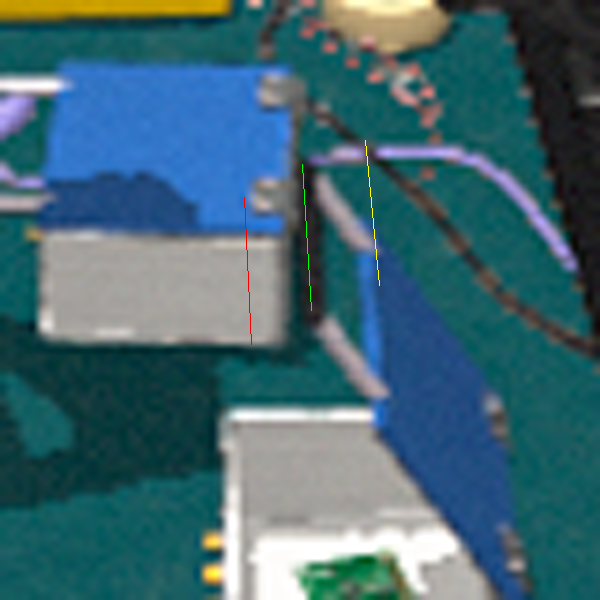

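Firm lid's bar lies on the 60° overlay (about 61°) and has stayed there. Now test the far lid.

Call:
arm_command:
  series:
    - {"jaw": 0.5,"translation": [0.27,-0.08,1],"turn": 0.25}
    - {"jaw": 0.5,"translation": [0,0,1],"turn": 0}
    - {"jaw": 0.5,"translation": [0,0,1],"turn": 0}
    - {"jaw": 0.5,"translation": [0,0,1],"turn": 0}
    - {"jaw": 0.5,"translation": [0,0,1],"turn": 0}
    - {"jaw": 0.5,"translation": [0,0,1],"turn": 0}
    - {"jaw": 0.5,"translation": [0,0,0.9],"turn": 0}
    - {"jaw": 0.5,"translation": [0,0,0.5],"turn": 0}
    - {"jaw": 0.5,"translation": [0,0,0],"turn": 0}
    - {"jaw": 1,"translation": [0,0,0],"turn": 0}
    - {"jaw": 1,"translation": [0,0,0],"turn": 0}
    - {"jaw": 1,"translation": [0,0,0],"turn": 0}
    - {"jaw": 1,"translation": [0,0,0],"turn": 0}
    - {"jaw": 1,"translation": [0,0,0],"turn": 0}

```text
time: 12.3
eef_pos: [0.4518, 0.1595, 0.1209]
tool_rot: [0.0, 0.76, 0.65, 0.001]
force: [-2.7, -0.0, 5.2]
opening: 0.102
grasp_force: 29.5
```

Call:
arm_command:
  series:
    - {"jaw": 1,"translation": [0,0.02,-0.45],"turn": 0}
    - {"jaw": 1,"translation": [0,0.06,-0.45],"turn": 0}
    - {"jaw": 1,"translation": [0,0.09,-0.44],"turn": 0}
    - {"jaw": 1,"translation": [0,0.12,-0.43],"turn": 0}
    - {"jaw": 1,"translation": [0,0.15,-0.43],"turn": 0}
    - {"jaw": 1,"translation": [0,0.18,-0.41],"turn": 0}
    - {"jaw": 1,"translation": [0,0.2,-0.4],"turn": 0}
    - {"jaw": 1,"translation": [0,0.23,-0.38],"turn": 0}
    - {"jaw": 1,"translation": [0,0.26,-0.37],"turn": 0}
    - {"jaw": 1,"translation": [0,0.28,-0.35],"turn": 0}
    - {"jaw": 1,"translation": [0,0.31,-0.33],"turn": 0}
    - {"jaw": 1,"translation": [0,0.33,-0.31],"turn": 0}
    - {"jaw": 1,"translation": [0,0.35,-0.28],"turn": 0}
    - {"jaw": 1,"translation": [0,0.37,-0.26],"turn": 0}
    - {"jaw": 1,"translation": [0,0.28,-0.23],"turn": 0}
    - {"jaw": 1,"translation": [0,0,0],"turn": 0}
    - {"jaw": 1,"translation": [0,0,0],"turn": 0}

```text
time: 14.0
eef_pos: [0.5314, 0.1464, 0.2606]
tool_rot: [0.0, 0.76, 0.65, -0.001]
force: [-5.7, 0.2, 9.3]
opening: 0.103
grasp_force: 29.9
```

Call:
arm_command:
  series:
    - {"jaw": 0.4,"translation": [0,0,0],"turn": 0}
    - {"jaw": 0.4,"translation": [0,0,0],"turn": 0}
    - {"jaw": 0.4,"translation": [0,0,-0.5],"turn": 0}
    - {"jaw": 0.4,"translation": [0,0,-1],"turn": 0}
    - {"jaw": 0.4,"translation": [0,0,-1],"turn": 0}
    - {"jaw": 0.4,"translation": [0,0,0],"turn": 0}
    - {"jaw": 0.4,"translation": [0,0,0],"turn": 0}
    - {"jaw": 0.4,"translation": [0,0,0],"turn": 0}
    - {"jaw": 0.4,"translation": [0,0,0],"turn": 0}
    - {"jaw": 0.4,"translation": [0,0,0],"turn": 0}
    - {"jaw": 0.4,"translation": [0,0,0],"turn": 0}
    - {"jaw": 0.4,"translation": [0,0,0],"turn": 0}
    - {"jaw": 0.4,"translation": [0,0,0],"turn": 0}
    - {"jaw": 0.4,"translation": [0,0,0],"turn": 0}

```text
time: 15.4
eef_pos: [0.531, 0.1467, 0.3199]
tool_rot: [0.0, 0.76, 0.65, 0.0]
force: [-0.6, -0.2, 0.1]
opening: 0.601
grasp_force: 0.0
```

```bash
python3 - <<'E'
from h import *
s=state(); print(s['time'],s['eef_pos'],s['force'],alpha(s))
f=grab_frame('side'); g=grab_frame('scene')
a=cv2.resize(f['pixels'][140:260,190:350],(400,300)); b=cv2.resize(g['pixels'][135:255,170:330],(400,300))
cv2.imwrite('pics/t3.png',np.vstack([a,b])[:,:,::-1])
E
```

```text
15.4 [0.53097482 0.14673602 0.31992916] [-0.61210292 -0.16402658  0.14483309] 1.414818806671866
```

View pics/t3.png

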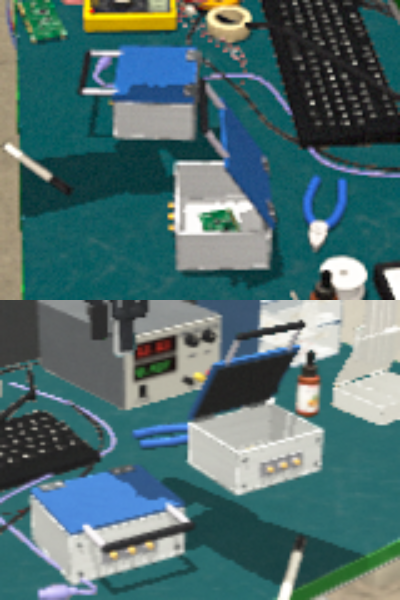

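Far lid dropped shut, near lid still open. So far box is the worn one; fetch the hex key.

Call:
arm_command:
  series:
    - {"jaw": 0.3,"translation": [-1,0.05,0],"turn": 0}
    - {"jaw": 0.3,"translation": [-1,0.05,0],"turn": 0}
    - {"jaw": 0.3,"translation": [-1,0.05,0],"turn": 0}
    - {"jaw": 0.3,"translation": [-1,0.05,0],"turn": 0}
    - {"jaw": 0.3,"translation": [-1,0.05,0],"turn": 0}
    - {"jaw": 0.3,"translation": [-1,0.05,0],"turn": 0}
    - {"jaw": 0.3,"translation": [-1,0.05,0],"turn": 0}
    - {"jaw": 0.3,"translation": [-1,0.05,0],"turn": 0}
    - {"jaw": 0.3,"translation": [-1,0.05,0],"turn": 0}
    - {"jaw": 0.3,"translation": [-1,0.05,0],"turn": 0}
    - {"jaw": 0.3,"translation": [-1,0.05,0],"turn": 0}
    - {"jaw": 0.3,"translation": [-1,0.05,0],"turn": 0}
    - {"jaw": 0.3,"translation": [-1,0.05,0],"turn": 0}
    - {"jaw": 0.3,"translation": [-1,0.05,0],"turn": 0}
    - {"jaw": 0.3,"translation": [-1,0.05,0],"turn": 0}
    - {"jaw": 0.3,"translation": [-1,0.05,0],"turn": 0}
    - {"jaw": 0.3,"translation": [-1,0.05,0],"turn": 0}
    - {"jaw": 0.3,"translation": [-1,0.05,0],"turn": 0}
    - {"jaw": 0.3,"translation": [-1,0.05,0],"turn": 0}
    - {"jaw": 0.3,"translation": [-1,0.05,0],"turn": 0}

```text
time: 17.5
eef_pos: [0.4778, -0.3521, 0.32]
tool_rot: [0.0, 0.76, 0.65, 0.0]
force: [1.2, -0.7, -0.0]
opening: 0.697
grasp_force: 0.0
```

Call:
arm_command:
  series:
    - {"jaw": 0.3,"translation": [0,0,0.2],"turn": -1}
    - {"jaw": 0.3,"translation": [0,0,0.2],"turn": -1}
    - {"jaw": 0.3,"translation": [0,0,0.2],"turn": -1}
    - {"jaw": 0.3,"translation": [0,0,0.2],"turn": -1}
    - {"jaw": 0.3,"translation": [0,0,0.2],"turn": -1}
    - {"jaw": 0.3,"translation": [0,0,0],"turn": -1}
    - {"jaw": 0.3,"translation": [0,0,0],"turn": -1}
    - {"jaw": 0.3,"translation": [0,0,0],"turn": -1}
    - {"jaw": 0.3,"translation": [0,0,0],"turn": -0.2}
    - {"jaw": 0.3,"translation": [0,0,0],"turn": 0}
    - {"jaw": 0.3,"translation": [0,0,0],"turn": 0}

```text
time: 18.6
eef_pos: [0.478, -0.3511, 0.2949]
tool_rot: [0.0, 0.511, 0.86, -0.0]
force: [0.3, 1.1, 0.6]
opening: 0.698
grasp_force: 0.0
```

```bash
python3 - <<'E'
from h import *
s,f=wrist('w3'); print(s['time'],s['eef_pos'],alpha(s))
print('key px',proj(f,(.479,-.3587,.015)),'move',rel(s,(.479,-.3587,.075)))
import pickle; pickle.dump((s,f),open('w3.pkl','wb'))
E
```

```text
18.6 [ 0.4779783  -0.35110432  0.29492422] 2.0696361929860236
key px [253.31165751 171.41759803] move [-0.28609412 -0.1093708   8.79697843]
```

View pics/w3.png

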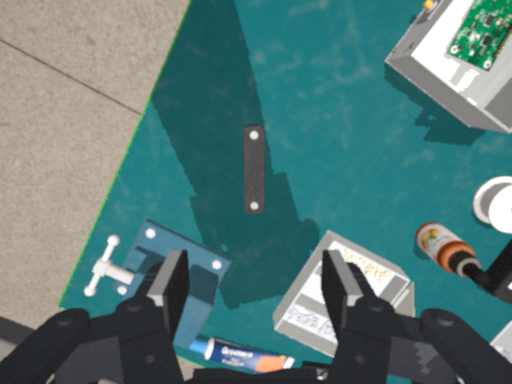

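Key vertical in the wrist image, rivets (254,135),(254,206), centre (254,170); vise corner (230,262) is over 70 mm away. Descend and grip.

Call:
arm_command:
  series:
    - {"jaw": 0.3,"translation": [-0.23,-0.07,1],"turn": 0}
    - {"jaw": 0.3,"translation": [0,0,1],"turn": 0}
    - {"jaw": 0.3,"translation": [0,0,1],"turn": 0}
    - {"jaw": 0.3,"translation": [0,0,1],"turn": 0}
    - {"jaw": 0.3,"translation": [0,0,1],"turn": 0}
    - {"jaw": 0.3,"translation": [0,0,1],"turn": 0}
    - {"jaw": 0.3,"translation": [0,0,1],"turn": 0}
    - {"jaw": 0.3,"translation": [0,0,1],"turn": 0}
    - {"jaw": 0.3,"translation": [0,0,0.5],"turn": 0}
    - {"jaw": 0.3,"translation": [0,0,0.2],"turn": 0}
    - {"jaw": 0.3,"translation": [0,0,0.1],"turn": 0}
    - {"jaw": 0.3,"translation": [0,0,0],"turn": 0}
    - {"jaw": 1,"translation": [0,0,0],"turn": 0}
    - {"jaw": 1,"translation": [0,0,0],"turn": 0}
    - {"jaw": 1,"translation": [0,0,0],"turn": 0}
    - {"jaw": 1,"translation": [0,0,0],"turn": 0}
  newtons: 40

```text
time: 20.25
eef_pos: [0.4797, -0.3575, 0.0761]
tool_rot: [0.001, 0.51, 0.86, -0.0]
force: [0.2, -0.8, 4.1]
opening: 0.242
grasp_force: 40.5
```

Call:
arm_command:
  series:
    - {"jaw": 1,"translation": [0,0,-0.5],"turn": 0}
    - {"jaw": 1,"translation": [0,0,-1],"turn": 0}
    - {"jaw": 1,"translation": [0,0,-1],"turn": 0}
    - {"jaw": 1,"translation": [0,0,-1],"turn": 0}
    - {"jaw": 1,"translation": [0,0,-1],"turn": 0}
    - {"jaw": 1,"translation": [0,0,-1],"turn": 0}
    - {"jaw": 1,"translation": [0,0,-1],"turn": 0}
    - {"jaw": 1,"translation": [0,0,-1],"turn": 0}
    - {"jaw": 1,"translation": [0,0,-1],"turn": 0}
    - {"jaw": 1,"translation": [0,0,-1],"turn": 0}
    - {"jaw": 1,"translation": [0,0,-0.3],"turn": 1}
    - {"jaw": 1,"translation": [0,0,0],"turn": 1}
    - {"jaw": 1,"translation": [0,0,0],"turn": 1}
    - {"jaw": 1,"translation": [0,0,0],"turn": 1}
    - {"jaw": 1,"translation": [0,0,0],"turn": 1}
    - {"jaw": 1,"translation": [0,0,0],"turn": 1}
    - {"jaw": 1,"translation": [0,0,0],"turn": 1}
    - {"jaw": 1,"translation": [0,0,0],"turn": 1}
    - {"jaw": 1,"translation": [0,0,0],"turn": 0.2}

```text
time: 22.15
eef_pos: [0.4789, -0.3566, 0.3199]
tool_rot: [-0.0, 0.76, 0.65, -0.0]
force: [-0.1, 0.3, -0.5]
opening: 0.246
grasp_force: 40.0
```

Call:
arm_command:
  series:
    - {"jaw": 1,"translation": [0.5,0,0],"turn": 0}
    - {"jaw": 1,"translation": [1,-0.02,0],"turn": 0}
    - {"jaw": 1,"translation": [1,-0.02,0],"turn": 0}
    - {"jaw": 1,"translation": [1,-0.02,0],"turn": 0}
    - {"jaw": 1,"translation": [1,-0.02,0],"turn": 0}
    - {"jaw": 1,"translation": [1,-0.02,0],"turn": 0}
    - {"jaw": 1,"translation": [1,-0.02,0],"turn": 0}
    - {"jaw": 1,"translation": [1,-0.02,0],"turn": 0}
    - {"jaw": 1,"translation": [1,-0.02,0],"turn": 0}
    - {"jaw": 1,"translation": [1,-0.02,0],"turn": 0}
    - {"jaw": 1,"translation": [1,-0.02,0],"turn": 0}
    - {"jaw": 1,"translation": [1,-0.02,0],"turn": 0}
    - {"jaw": 1,"translation": [1,-0.02,0],"turn": 0}
    - {"jaw": 1,"translation": [1,-0.02,0],"turn": 0}
    - {"jaw": 1,"translation": [1,-0.02,0],"turn": 0}
    - {"jaw": 1,"translation": [1,-0.02,0],"turn": 0}
    - {"jaw": 1,"translation": [1,-0.02,0],"turn": 0}
    - {"jaw": 1,"translation": [1,-0.02,0],"turn": 0}
    - {"jaw": 1,"translation": [1,-0.02,0],"turn": 0}
    - {"jaw": 1,"translation": [1,-0.02,0],"turn": 0}

```text
time: 24.15
eef_pos: [0.5448, 0.1279, 0.32]
tool_rot: [-0.0, 0.759, 0.651, -0.0]
force: [0.6, 0.5, -0.3]
opening: 0.242
grasp_force: 40.0
```

Call:
arm_command:
  series:
    - {"jaw": 1,"translation": [0.6,-0.1,0],"turn": 0}
    - {"jaw": 1,"translation": [0,0,0],"turn": 0}
    - {"jaw": 1,"translation": [0,0,0],"turn": 0}

```text
time: 24.45
eef_pos: [0.545, 0.1413, 0.3198]
tool_rot: [0.0, 0.76, 0.65, -0.0]
force: [0.1, -1.2, -1.1]
opening: 0.241
grasp_force: 40.0
```

```bash
python3 - <<'E'
from h import *
s=state(); print(s['time'],s['eef_pos'],alpha(s),s['force'],s['opening'],s['grasp_force'],rel(s,(.5469,.1418,.0761+.067)))
E
```

```text
24.45 [0.54502609 0.14125203 0.31984597] 1.4159814853534627 [ 0.11101448 -1.15402951 -1.11433756] 0.24063237026786974 39.987452030181885 [0.03817404 0.07277032 7.06979261]
```

Call:
arm_command:
  series:
    - {"jaw": 1,"translation": [0,0,1],"turn": 0}
    - {"jaw": 1,"translation": [0,0,1],"turn": 0}
    - {"jaw": 1,"translation": [0,0,1],"turn": 0}
    - {"jaw": 1,"translation": [0,0,1],"turn": 0}
    - {"jaw": 1,"translation": [0,0,1],"turn": 0}
    - {"jaw": 1,"translation": [0,0,1],"turn": 0}
    - {"jaw": 1,"translation": [0,0,0.6],"turn": 0}
    - {"jaw": 1,"translation": [0,0,0.2],"turn": 0}
    - {"jaw": 1,"translation": [0,0,0.1],"turn": 0}
    - {"jaw": 1,"translation": [0,0,0.1],"turn": 0}
    - {"jaw": 1,"translation": [0,0,0.06],"turn": 0}
    - {"jaw": 1,"translation": [0,0,0],"turn": 0}
    - {"jaw": 1,"translation": [0,0,0],"turn": 0}

```text
time: 25.75
eef_pos: [0.5457, 0.1414, 0.1441]
tool_rot: [0.0, 0.76, 0.65, 0.0]
force: [0.8, 1.4, -1.1]
opening: 0.247
grasp_force: 40.0
```

Call:
arm_command:
  series:
    - {"jaw": 1,"translation": [0,0,0.04],"turn": 0}
    - {"jaw": 1,"translation": [0,0,0.04],"turn": 0}
    - {"jaw": 1,"translation": [0,0,0],"turn": 0}
    - {"jaw": 1,"translation": [0,0,0],"turn": 0}

```text
time: 26.15
eef_pos: [0.5458, 0.1414, 0.143]
tool_rot: [0.0, 0.76, 0.65, 0.0]
force: [-3.7, -0.6, 5.8]
opening: 0.241
grasp_force: 40.8
```

Contact (about 6 N). Release gently and retreat.

Call:
arm_command:
  series:
    - {"jaw": 0.65,"translation": [0,0,0],"turn": 0}
    - {"jaw": 0.5,"translation": [0,0,0],"turn": 0}
    - {"jaw": 0.4,"translation": [0,0,0],"turn": 0}
    - {"jaw": 0.4,"translation": [0,0,0],"turn": 0}
    - {"jaw": 0.4,"translation": [0,0,-0.3],"turn": 0}
    - {"jaw": 0.4,"translation": [0,0,-1],"turn": 0}
    - {"jaw": 0.4,"translation": [0,0,-1],"turn": 0}
    - {"jaw": 0.4,"translation": [0,0,-1],"turn": 0}
    - {"jaw": 0.4,"translation": [0,0,-1],"turn": 0}
    - {"jaw": 0.4,"translation": [0,0,-1],"turn": 0}
    - {"jaw": 0.4,"translation": [0,0,-1],"turn": 0}
    - {"jaw": 0.4,"translation": [0,0,-1],"turn": 0}
    - {"jaw": 0.4,"translation": [0,0,0],"turn": 0}
    - {"jaw": 0.4,"translation": [0,0,0],"turn": 0}

```text
time: 27.55
eef_pos: [0.5454, 0.1413, 0.3244]
tool_rot: [0.0, 0.76, 0.65, 0.001]
force: [-0.6, -0.5, -0.0]
opening: 0.599
grasp_force: 0.0
```

```bash
python3 - <<'E'
from h import *
s,w=wrist('w4'); print(s['time'],s['eef_pos'],s['force'])
f=grab_frame('side'); g=grab_frame('scene')
a=cv2.resize(f['pixels'][140:260,190:350],(400,300)); b=cv2.resize(g['pixels'][135:255,170:330],(400,300))
c=cv2.resize(w['pixels'],(400,300)); d=cv2.resize(f['pixels'],(400,300))
cv2.imwrite('pics/t4.png',np.vstack([np.hstack([a,b]),np.hstack([c,d])])[:,:,::-1])
E
```

```text
27.55 [0.54543489 0.14128773 0.32442098] [-0.62235299 -0.48229304 -0.01840716]
```

View pics/t4.png

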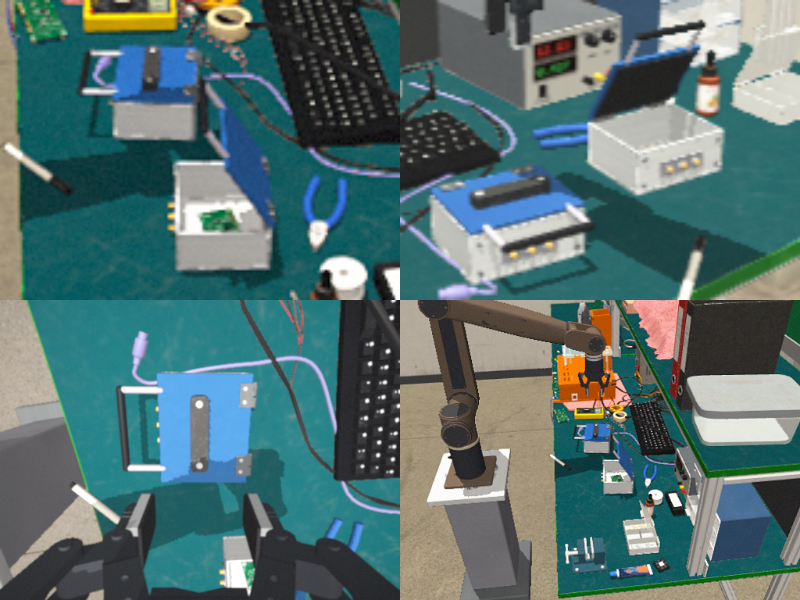

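The key lies flat on the centre of the shut lid (wrist panel, about (200,433)), the near lid is still open at about 60°, and the pliers, marker, tape and meter haven't moved. Handing in.

```bash
python3 -c "
from cell import close_job; print(close_job())"
```

```text
the job is handed in; nothing more can be done
None
```

The job is done and handed in at about 28 s: the near (right-hand) box's lid holds and stands open at about 60°, while the far (left-hand) box's worn lid dropped shut and now has the hex key set lying flat on it.

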